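# Shut the amplifier's cover and lock its quarter-turn fastener

### The arm

A 7-joint arm with a two-finger parallel gripper is mounted at the origin on a cart in front of the work surface, level with it; the furniture and walls round the work are solid. World frame = base frame: x ahead of the robot, y to its left, z up, the work surface at z = 0. Lengths are in m, angles in rad, forces in N, time in s.
With the tool pointing down it reaches from about 0.4 to 0.875 m from the base axis. Payload 19.3 kg.
Tool frame: the origin (TCP) lies midway between the tips of the shut fingers; the grasp point (between the pads) lies 19 mm behind it; z points along the fingers, y is the line along which they close (so a half turn about z gives the same grasp; the last joint's range is limited). The gripper opens to 85 mm and grips with 20 to 120 N. Pads are 22 mm wide; open, the fingers measure 114 mm over their backs; the gripper's body (76 mm by 85 mm) begins 54 mm behind the grasp point. The pads swing forward as they close: fully open they stand 13 mm farther back than shut.
Start: joints at [-1.294, 0.521, -0.036, 1.599, 0.021, 1.021, -0.113], TCP at [0.212, 0.588, 0.198] pointing down, gripper open.
Joint ranges: [-2.91, 2.91], [-0.3, 2.13], [-1.5, 1.42], [0.17, 2.43], [-1.26, 4.41], [0.16, 1.93], [-2.52, 2.52]. Speed limits (rad/s): [1.89, 1.89, 2.39, 2.39, 3.01, 3.01, 3.01].

### API

Orientations are given as [roll, pitch, yaw] about the fixed x, y, z axes, in that order (R = Rz(yaw) Ry(pitch) Rx(roll)).
In Python, from workcell import * gives the robot as it stands. The module is installed in compiled form; this text tells all that it offers.
- The arm moves only by the tool play_rows, never from a script. Its argument "deltas" is a list of rows, each a list of 7 numbers: the shift along the tool's x, y, z in units of 500 mm (1.0 is 500 mm), then the turn, a rotation vector about the tool's x, y, z in units of 120 degrees (1.0 is 120 degrees), then the closure, from 0 (fully open) to 1 (shut). A call has 1 to 10 rows; each row is the pose to reach, as a shift and turn from the pose commanded when the call began, along the tool's axes at that moment; what a row does not reach only later rows make up. A row lasts 1/10 s, in which the tool goes at most 50 mm and 8.59 degrees, less where a joint would pass 70% of its speed; a pose out of reach is approached as far as the arm can. A call with a number of a shift or a turn outside -1 to 1 is refused whole. A call with a gripper value outside its range is refused whole. The fingers move at their own pace and stop on an object; "newtons" is the grip in N (left out, the last holds). Time passes only in rows, so rows that repeat a pose let the fingers close. It gives the time, the measured TCP pose, the force, the opening and the grip force at its end, in the units of the state.
- observe(): the state, without advancing time (a new reading comes with each control period).
- grab_frame(name): name is "side" or "top" or "wrist"; returns the picture (480x640x3 uint8, red, green, blue); there is no depth.
- get_calibration(name): a dict with "fovy" (degrees; the focal length in pixels is half the picture's height over the tangent of half this angle, whatever the lens; pixels are square), "cx", "cy" (the principal point, pixels), "xyz" and "rotation" of the camera in the world. Camera axes: x right, y down, z forward; pixel columns grow to the right and rows downward; lengths in m; the calibration is good to about 2 mm. A picture is of the moment at which its call begins: read the wrist's pose just before it. get_calibration takes no time and is no camera call; for the wrist camera it gives the pose at the moment of the call.
- job_done(): hands the job in; it is judged then, once.
The state is a dict: "clock": time; "qpos": joint angles; "qd": joint speeds; "joint_efforts": joint torques, N m; "position": TCP position; "tool_rot": TCP orientation; "force": force on the tool from outside, world axes, zero at the start; "moment": the same for the moment, N m; "grip_width": finger opening in m; "finger_force": force on a finger pad.
Only numpy, scipy, OpenCV 4.12 (cv2) and the standard library are available. Lean on these libraries where they do the work, as an engineer would, in place of code of your own. Each camera call takes 0.05 s, during which the arm holds its last target. There are 200 camera calls.

### The job

Swing the open cover of the small metal amplifier housing fully shut, then turn the wing fastener on it clockwise, about a quarter turn, while pressing it down lightly, until it drops home into its locked detent, and let go. The exact angle of the detent must be felt: stop turning as soon as the wing drops and press it fully home, without leaning hard on it or wrenching it past the detent. Leave the small parts lying around the housing where they are.

Things in the scene. Friction and masses are not known exactly. Their poses are not given: they have to be found in the camera images.
- housing: Fixed grey-painted metal housing 130 (x) x 110 (y) x 50 mm high with a hinged cover. Origin: centre of its underside on the desk; x points from the cover's free edge to its hinge (far edge), y along the hinge, z up. Shut, the cover's top face is 54 mm above the desk. A connector sticks out 21 mm from the +y flank.
- cover (a joint): Cover angle in rad: 0 fully shut, positive open (starts at 0.55 to 0.9, its free edge, the one nearer the robot, raised). A stiff hinge holds it where it is left; about 3 N down on the free edge swings it, until it is shut against a rigid stop.
- cover_hinge (a point): Point on the hinge line in the middle of its length, level with the cover's outer face (54 mm above the desk). Does not move when the cover swings (its axes turn with the cover).
- cover_corner (a point): Clear spot to push on beside the wing: on the cover's upper face, 118 mm from the hinge, 12 mm inside the free edge, 38 mm to +y of the cover's middle. Axes turn with the cover: x towards the hinge, z out of its upper face.
- fastener_wing (a point): Centre of the steel fastener's upright wing: 38 long (point x) x 9 thick (y) x 24 mm high (z), on a round hub, diameter 26, 4 mm thick, whose top is 12 mm below this point. It turns about the point's z, mid-width of the cover, 101 mm from the hinge. Cover shut and wing raised: point 79 mm above the desk, 25 mm above the cover, hub 9 mm clear of the cover.
- fastener (a joint): Wing's turn in rad, clockwise from above positive; 0 = wing along the housing's x; starts at 0.05 to 0.15. The detent lies at an unmeasured place between 1.0 and 1.62 that differs every time; the wing falls in within 0.05 rad of it. Turning takes 0.02 to 0.05 N m under a light press; it runs free past the detent to 2.0 if not dropped. Locks only with the cover shut; do not turn it before.
- fastener_drop (a joint): How far the wing has sunk into the cover, m: 0 raised (start), 0.0055 to 0.0085 fully home. A friction seal holds it at any height; about 2.5 N pushes it down. Off the detent a cross bar below meets the sprung receptacle at 0.0005 to 0.0035, different each time and not measured; press 5 to 10 N while turning, and at the detent it drops 5 mm more, on to a floor.
- receptacle_sink (a joint): How far the sprung receptacle under the cover is pushed down, in m: 0 at rest, 1 mm for every 8 N pressed through the fastener. It is damaged beyond 0.0025 (20 N).
- receptacle_twist (a joint): How far the sprung receptacle is wrenched round, in rad: 0 at rest, 0.06 for every 0.1 N m. It is damaged beyond 0.06 either way (0.1 N m).
- cell_1_c (a point): Bystander, to be left alone: dry cell battery, diameter 26, 50 tall, standing upright (mm); point on its axis 5 mm above the desk.
- coax_adaptor_1_c (a point): Bystander, to be left alone: small metal coax adaptor, 18 x 20 x 32 tall, standing (mm); point on its axis 5 mm above the desk.
- dust_cap_1_c (a point): Bystander, to be left alone: round ribbed dust cap, diameter 30, 14 tall (mm); point on its axis 5 mm above the desk.
- usb_stick_c (a point): Bystander, to be left alone: flat black USB stick, 53 x 18 x 9 (mm); point on its axis 5 mm above the desk.
- conn_flange_3_c (a point): Bystander, to be left alone: square-flanged connector, 36 x 36 x 21 tall (mm); point on its axis 5 mm above the desk.
- dust_cap_2_c (a point): Bystander, to be left alone: round ribbed dust cap, diameter 26, 14 tall (mm); point on its axis 5 mm above the desk.
Mind the look-alikes: they are no part of the job. There is more than one size of the housing; the job needs the larger.

How it is judged:
By the outcome, as a careful person would: the job done as asked, in the order asked, and still so for the second after the job is handed in, with the robot touching nothing.
It also fails if it takes over 72 s, if anything falls off the work surface, if the arm or the gripper's body presses on something with over 40 N, if the wrist force passes 120 N, or if a joint passes its speed limit or range.

## Working session

There is one attempt and no reset: what is moved stays moved. The work goes in short steps, Python scripts to look and compute and a tool call to move; the robot and the scene stay as the last step left them, time stands still between calls to the robot, and variables do not carry over. Pictures are saved under pics/ and viewed, at most 10 in all, crops included, and the job is handed in when it is done.

Besides the shell and the picture viewer there is one more tool, called after "Call:" in YAML: its name, and indented under it one key for each argument. play_rows: Moves the arm, as the interface text tells. Its arguments: {"type":"object","properties":{"deltas":{"type":"array"},"newtons":{"type":"number"}},"required":["deltas"]}

```bash
mkdir -p pics; python3 - <<'E'
from workcell import *
import cv2
for n in ("top","side"):
    im=grab_frame(n); cv2.imwrite(f"pics/{n}1.png",im[:,:,::-1]); print(n,get_calibration(n))
print(observe())
E
```

```text
top {'fovy': 56.95481334434378, 'cx': 322.2099833120396, 'cy': 239.21194851785302, 'xyz': array([0.41914103, 0.00098251, 0.90180673]), 'rotation': array([-2.98298796, -0.01227902, -1.56294667])}
side {'fovy': 42.20655222636537, 'cx': 321.19737090540457, 'cy': 236.5640591099331, 'xyz': array([ 0.11748828, -0.61489718,  0.56474026]), 'rotation': array([-2.16098976,  0.02314583, -0.61531044])}
{'clock': 0.1, 'qpos': array([-1.29419527,  0.52191082, -0.03633536,  1.59996116,  0.02121842,
        1.02105596, -0.11276332]), 'qd': array([ 0.00113413,  0.00021101, -0.00056221, -0.00118247, -0.00091601,
        0.00038038,  0.000336  ]), 'joint_efforts': array([ 4.32903646e-03, -9.28476977e+01,  1.98429443e+00, -3.70531476e+01,
        1.82291376e-02,  5.16032655e-03,  6.78832453e-05]), 'position': array([0.21235584, 0.58747462, 0.19730673]), 'tool_rot': array([-3.14064601e+00,  7.66610159e-05,  2.79483402e+00]), 'force': array([ 0.0086077 , -0.12141375, -0.54122909]), 'moment': array([-0.01194098,  0.00252456, -0.01700124]), 'finger_force': 0.0, 'grip_width': 0.08532203108583104}
```

View pics/top1.png

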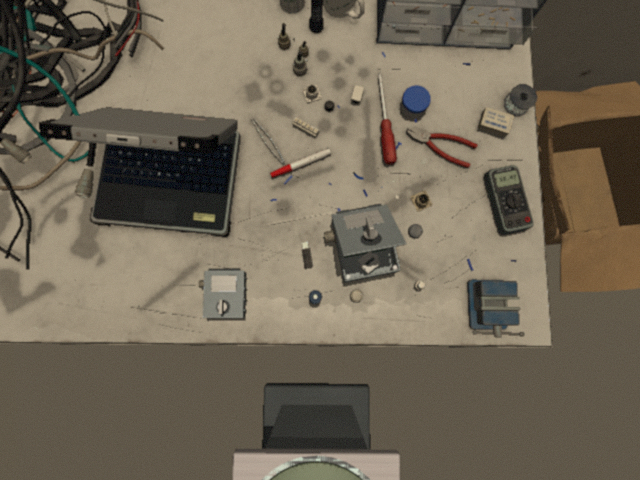

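View pics/side1.png

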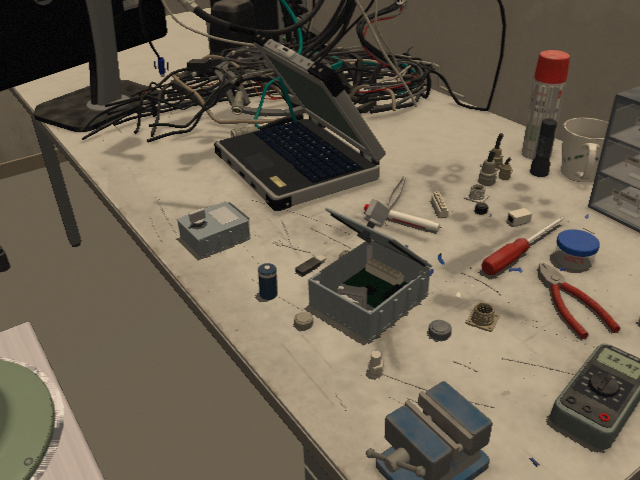

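The open larger housing is at top (365,245) and side (368,285). The smaller closed look-alike is at top (223,293). I'll crop both views.

```bash
python3 - <<'E'
import cv2,numpy as np
a=cv2.imread("pics/top1.png")[195:295,310:440]; b=cv2.imread("pics/side1.png")[195:345,290:450]
a=cv2.resize(a,None,fx=6,fy=6,interpolation=cv2.INTER_CUBIC);b=cv2.resize(b,None,fx=4,fy=4,interpolation=cv2.INTER_CUBIC)
cv2.imwrite("pics/a.png",a);cv2.imwrite("pics/b.png",b);print(a.shape,b.shape)
E
```

```text
(600, 780, 3) (600, 640, 3)
```

View pics/a.png

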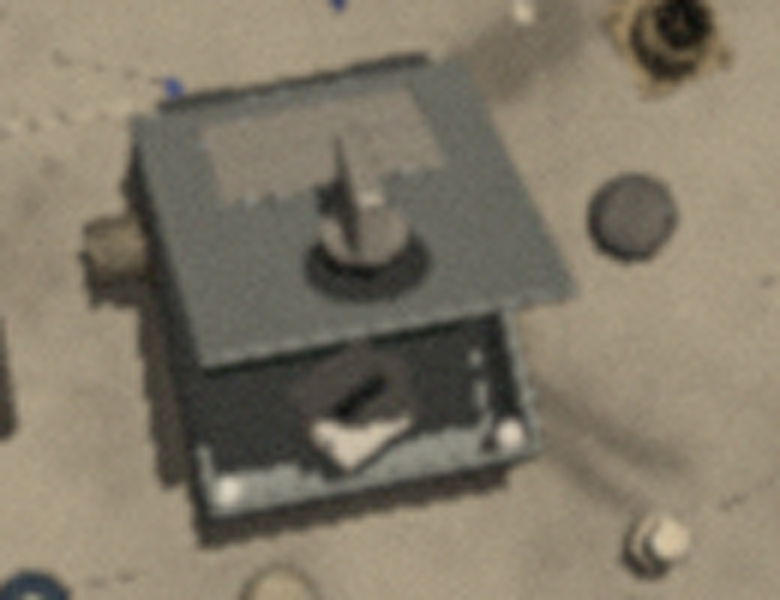

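View pics/b.png

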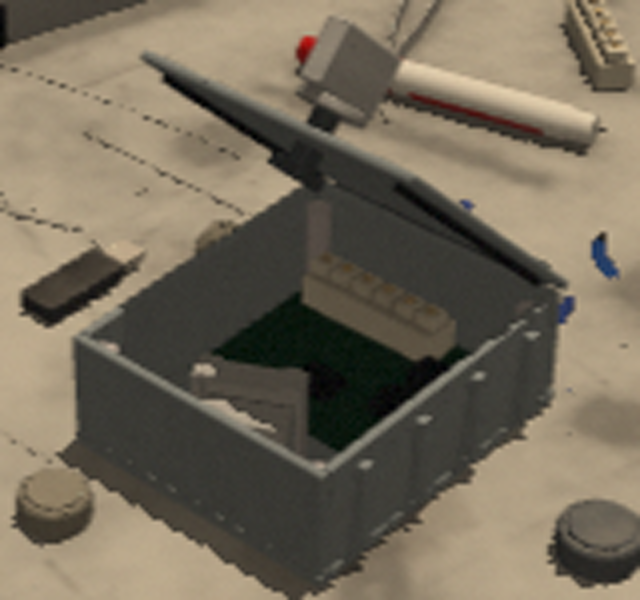

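The top crop shows the rim's front corners at (205,515) and (537,455), and the cover's corners at (207,365), (578,295), (135,118) and (465,60). The side crop shows the rim's front corners at (75,338) and (322,472), with the cover nearly edge-on from (143,55). Next I fit the pose.

```bash
cat > h.py <<'E'
import numpy as np, cv2
from scipy.spatial.transform import Rotation as R
from scipy.optimize import least_squares
def proj(c,p):
    q=R.from_euler('xyz',c['rotation']).inv().apply(np.atleast_2d(p)-c['xyz'])
    f=240/np.tan(np.radians(c['fovy']/2))
    return np.c_[c['cx']+f*q[:,0]/q[:,2],c['cy']+f*q[:,1]/q[:,2]]
def world(s,p): # s=x,y,yaw
    return R.from_euler('z',s[2]).apply(np.atleast_2d(p))+[s[0],s[1],0]
def cov(th,d,y,h): # cover pt: d from hinge, y, h above outer face
    return [.065-d*np.cos(th)+h*np.sin(th)*-1*-1*-1, y, .054+d*np.sin(th)+h*np.cos(th)]
E
python3 - <<'E'
from h import *
from workcell import get_calibration
ct,cs=get_calibration("top"),get_calibration("side")
T=lambda u,v:(310+(u+.5)/6-.5,195+(v+.5)/6-.5)
S=lambda u,v:(290+(u+.5)/4-.5,195+(v+.5)/4-.5)
def pts(th):
    c=lambda d,y:[.065-d*np.cos(th),y,.054+d*np.sin(th)]
    return [(ct,T(205,515),[-.065,.055,.05]),(ct,T(537,455),[-.065,-.055,.05]),
    (ct,T(207,365),c(.13,.055)),(ct,T(578,295),c(.13,-.055)),(ct,T(135,118),c(0,.055)),(ct,T(465,60),c(0,-.055)),
    (cs,S(75,338),[-.065,.055,.05]),(cs,S(322,472),[-.065,-.055,.05]),(cs,S(143,55),c(.13,.055)),(cs,S(325,592),[-.065,-.055,0]),(cs,S(565,285),c(0,-.055))]
def res(s): return np.concatenate([proj(c,world(s,p))[0]-np.array(uv) for c,uv,p in pts(s[3])])
r=least_squares(res,[.42,-.07,.15,.7],loss='soft_l1')
s=r.x;print(s);print(res(s).reshape(-1,2).round(1))
for n,d,y,h in(("corner",.118,.038,0),("wing",.101,0,.025)):
    for th in(s[3],0): print(n,th,world(s,[.065-d*np.cos(th)-h*np.sin(th),y,.054+d*np.sin(th)+h*np.cos(th)]).round(4))
np.save("s.npy",s)
E
```

```text
[ 0.55221702 -0.09354532  0.19429882  0.76478008]
[[ 0.9 -1.1]
 [ 1.3 -1.6]
 [-0.1 -0.5]
 [ 0.2 -0.4]
 [-0.1 -0.4]
 [-0.3 -0.7]
 [-1.  -0.7]
 [-0.2  1.8]
 [-1.   0.2]
 [-1.7  1.2]
 [ 0.2 -0.2]]
corner 0.7647800809298357 [[ 0.5251 -0.0601  0.1357]]
corner 0 [[ 0.4929 -0.0665  0.054 ]]
wing 0.7647800809298357 [[ 0.5275 -0.0984  0.142 ]]
wing 0 [[ 0.5169 -0.1005  0.079 ]]
```

```bash
cat >> h.py <<'E'
def row(o,target,yaw=None):
    "tool-frame row from observed state o to world target; yaw = world direction of tool y, tool pointing down"
    A=R.from_euler('xyz',o['tool_rot'])
    B=A if yaw is None else R.from_matrix(np.c_[[np.sin(yaw),-np.cos(yaw),0],[np.cos(yaw),np.sin(yaw),0],[0,0,-1]])
    return np.r_[A.inv().apply(np.array(target)-o['position'])/.5,(A.inv()*B).as_rotvec()/np.radians(120)].round(4)
E
python3 - <<'E'
from h import *
from workcell import observe
s=np.load("s.npy");o=observe()
t=world(s,[-.0129,.038,.2])[0];print(t)
m=[.37,.265,.22]
print(row(o,m).tolist());print(row(o,t,1.70).tolist())
E
```

```text
[ 0.53222277 -0.05875107  0.2       ]
[-0.5157, -0.4995, -0.0449, 0.0, 0.0, 0.0]Traceback (most recent call last):
  File "<stdin>", line 6, in <module>
  File "h.py", line 15, in row
    B=A if yaw is None else R.from_matrix(np.c_[[np.sin(yaw),-np.cos(yaw),0],[np.cos(yaw),np.sin(yaw),0],[0,0,-1]])
                            ~~~~~~~~~~~~~^^^^^^^^^^^^^^^^^^^^^^^^^^^^^^^^^^^^^^^^^^^^^^^^^^^^^^^^^^^^^^^^^^^^^^^^^^
  File "scipy/spatial/transform/_rotation.pyx", line 1143, in scipy.spatial.transform._rotation.Rotation.from_matrix
ValueError: Non-positive determinant (left-handed or null coordinate frame) in rotation matrix 0: [[ 0.99166481 -0.12884449  0.        ]
 [ 0.12884449  0.99166481  0.        ]
 [ 0.          0.         -1.        ]].
```

```bash
sed -i 's/\[np.sin(yaw),-np.cos(yaw),0\]/[-np.sin(yaw),np.cos(yaw),0]/' h.py
```

Call:
play_rows:
  deltas:
    - [-0.5157,-0.4995,-0.045,0,0,0,1]
    - [-0.5157,-0.4995,-0.045,0,0,0,1]
    - [-0.5157,-0.4995,-0.045,0,0,0,1]
    - [-0.5157,-0.4995,-0.045,0,0,0,1]
    - [-0.5157,-0.4995,-0.045,0,0,0,1]
    - [-0.5157,-0.4995,-0.045,0,0,0,1]
    - [-0.5157,-0.4995,-0.045,0,0,0,1]
    - [-0.5157,-0.4995,-0.045,0,0,0,1]
    - [-0.5157,-0.4995,-0.045,0,0,0,1]
  newtons: 25

```text
clock: 1.0
position: [0.3708, 0.2637, 0.2205]
tool_rot: [3.142, 0.0, 2.791]
force: [-0.9, 0.0, 0.5]
grip_width: 0.0004
finger_force: 0.0
```

```bash
python3 - <<'E'
from h import *
from workcell import observe
s=np.load("s.npy");o=observe()
t=world(s,[-.0129,.038,.2])[0]
print(row(o,t,1.70).tolist(),o['position'],o['qpos'],o['force'],o['clock'])
E
```

```text
[-0.5245, -0.4951, 0.041, -0.0, 0.0001, -0.2289] [0.37081001 0.26374354 0.22046347] [-0.80184403  0.22165773  0.0626531   2.00305085 -0.01706626  0.91720548
  0.49034124] [-0.87916351  0.01101614  0.54759972] 1.0
```

Call:
play_rows:
  deltas:
    - [-0.5245,-0.495,0.041,0,0,-0.229,1]
    - [-0.5245,-0.495,0.041,0,0,-0.229,1]
    - [-0.5245,-0.495,0.041,0,0,-0.229,1]
    - [-0.5245,-0.495,0.041,0,0,-0.229,1]
    - [-0.5245,-0.495,0.041,0,0,-0.229,1]
    - [-0.5245,-0.495,0.041,0,0,-0.229,1]
    - [-0.5245,-0.495,0.041,0,0,-0.229,1]
    - [-0.5245,-0.495,0.041,0,0,-0.229,1]
    - [-0.5245,-0.495,0.041,0,0,-0.229,1]

```text
clock: 1.9
position: [0.5341, -0.0608, 0.1989]
tool_rot: [-3.14, -0.001, -3.014]
force: [-0.4, 0.9, 0.4]
grip_width: -0.0001
finger_force: 0.0
```

```bash
python3 - <<'E'
from h import *
from workcell import *
s=np.load("s.npy");o=observe()
print(o)
for x,z in((-.0129,.15),(-.025,.115),(-.044,.075),(-.048,.06)): print(row(o,world(s,[x,.038,z])[0]).tolist())
im=grab_frame("wrist"); cv2.imwrite("pics/w1.png",im[:,:,::-1])
E
```

```text
{'clock': 1.9, 'qpos': array([-0.13156167,  0.38612979,  0.17624757,  1.83757753, -0.08038079,
        0.9251118 ,  1.77920371]), 'qd': array([-0.07058611, -0.03550244, -0.06071585,  0.05833739, -0.00353987,
        0.00020194, -0.08953379]), 'joint_efforts': array([ 4.10328403e+00, -7.21940017e+01,  6.38827801e+00, -3.70305884e+01,
       -1.39679918e-01,  4.77581564e-02,  2.49109872e+00]), 'position': array([ 0.53408608, -0.06084492,  0.19891929]), 'tool_rot': array([-3.13975077e+00, -5.54933477e-04, -3.01358599e+00]), 'force': array([-0.40307651,  0.93821015,  0.41659198]), 'moment': array([ 0.03541068,  0.09879988, -0.02890378]), 'finger_force': 0.0, 'grip_width': -6.044707049799667e-05}
[0.0031, 0.0048, 0.0978, 0.0, 0.0, 0.0]
[0.0272, 0.0033, 0.1678, 0.0, 0.0, 0.0]
[0.0651, 0.001, 0.2479, 0.0, 0.0, 0.0]
[0.0731, 0.0005, 0.2779, 0.0, 0.0, 0.0]
```

View pics/w1.png

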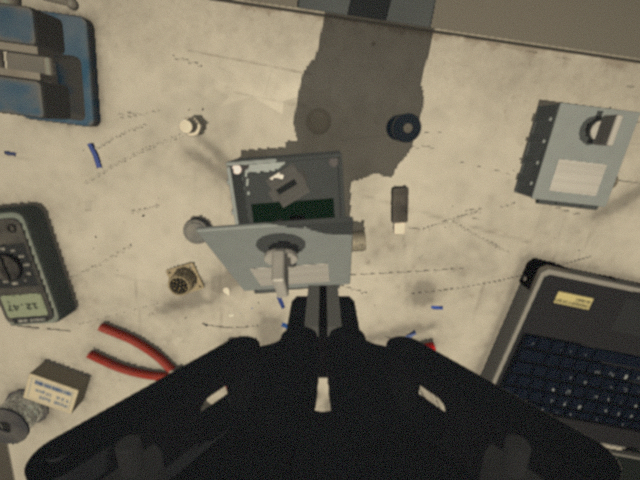

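The wrist view shows the fingers at (322,310), clear of the wing at (280,265), and the cover below. I'll push down along the arc.

Call:
play_rows:
  deltas:
    - [0,0,0.04,0,0,0,1]
    - [0,0,0.07,0,0,0,1]
    - [0.002,0,0.09,0,0,0,1]
    - [0.004,0,0.1,0,0,0,1]
    - [0.007,0,0.11,0,0,0,1]
    - [0.01,0,0.12,0,0,0,1]
    - [0.014,0,0.13,0,0,0,1]
    - [0.017,0,0.14,0,0,0,1]
    - [0.02,0,0.15,0,0,0,1]
    - [0.024,0,0.16,0,0,0,1]

```text
clock: 2.95
position: [0.5206, -0.0583, 0.1195]
tool_rot: [-3.142, 0.0, -3.009]
force: [-0.2, -0.0, -0.2]
grip_width: 0.0002
finger_force: 0.0
```

```bash
python3 - <<'E'
from h import *
from workcell import *
s=np.load("s.npy");o=observe()
print(o['position'],o['force'],o['moment'],world([0,0,-s[2]],o['position']-[s[0],s[1],0]))
for x,z in((-.044,.075),(-.048,.06)): print(row(o,world(s,[x,.038,z])[0]).tolist())
E
```

```text
[ 0.52063003 -0.05830169  0.11946113] [-0.20988133 -0.01655019 -0.23224384] [ 0.0170754  -0.00473256 -0.00169028] [[-0.02418783  0.04067923  0.11946113]]
[0.0392, -0.0078, 0.0889, 0.0, 0.0, 0.0]
[0.0472, -0.0083, 0.1189, 0.0, 0.0, 0.0]
```

```bash
python3 - <<'E'
from workcell import *
import cv2,numpy as np
a=grab_frame("side")[180:330,290:450];b=grab_frame("wrist")[130:380,180:446]
a=cv2.resize(a,(400,375));b=cv2.resize(b,(399,375))
cv2.imwrite("pics/c.png",np.hstack([a,b])[:,:,::-1])
E
```

```text
(no output)
```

View pics/c.png

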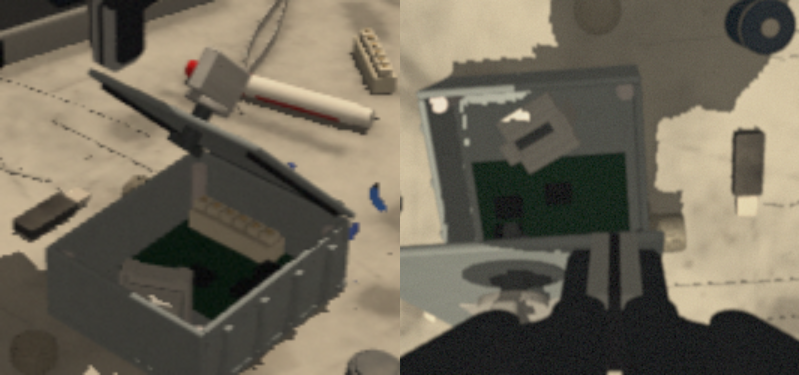

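```bash
python3 - <<'E'
from h import *
from workcell import *
s=np.load("s.npy");o=observe()
cs,cw=get_calibration("side"),get_calibration("wrist")
print(proj(cs,o['position']),proj(cw,o['position']))
for th in (.55,.65,.765):
  p=world(s,[[.065-.13*np.cos(th),y,.054+.13*np.sin(th)] for y in(.055,-.055)])
  print(th,proj(cs,p).round(1).tolist(),proj(cw,p).round(1).tolist())
p=world(s,[[-.065,.055,.05],[-.065,-.055,.05]])
print(proj(cw,p).round(1).tolist())
E
```

```text
[[334.74083199 227.20440672]] [[322.5114223  273.21661279]]
0.55 [[315.8, 228.1], [381.4, 261.1]] [[346.6, 237.6], [144.1, 249.6]]
0.65 [[319.4, 218.9], [385.6, 251.2]] [[348.6, 257.5], [136.8, 269.9]]
0.765 [[324.4, 208.5], [391.0, 240.0]] [[351.1, 284.3], [129.3, 296.9]]
[[338.7, 182.2], [187.8, 191.7]]
```

```bash
python3 - <<'E'
from workcell import *
from h import *
o=observe();cs=get_calibration("side");cw=get_calibration("wrist");print(cw)
def mk(n,c,x0,y0,w,h):
    a=grab_frame(n)[:,:,::-1].copy()
    a=cv2.resize(a[y0:y0+h,x0:x0+w],(400,600),interpolation=cv2.INTER_CUBIC)
    for dz in(0,.01,.02,.03,.05):
        u=(proj(c,o['position']+[0,0,dz])[0]-[x0,y0])*[400/w,600/h]
        cv2.circle(a,tuple(int(v) for v in u),3,(0,0,255),1)
    return a
cv2.imwrite("pics/d.png",np.hstack([mk("side",cs,290,140,80,120),mk("wrist",cw,262,210,120,180)]))
E
```

```text
{'fovy': 70.57881341233124, 'cx': 322.55847277235694, 'cy': 237.26418786101576, 'xyz': array([ 0.44383175, -0.06850633,  0.2954778 ]), 'rotation': array([ 2.83573187e+00, -3.12384159e-04,  1.70288350e+00])}
```

View pics/d.png

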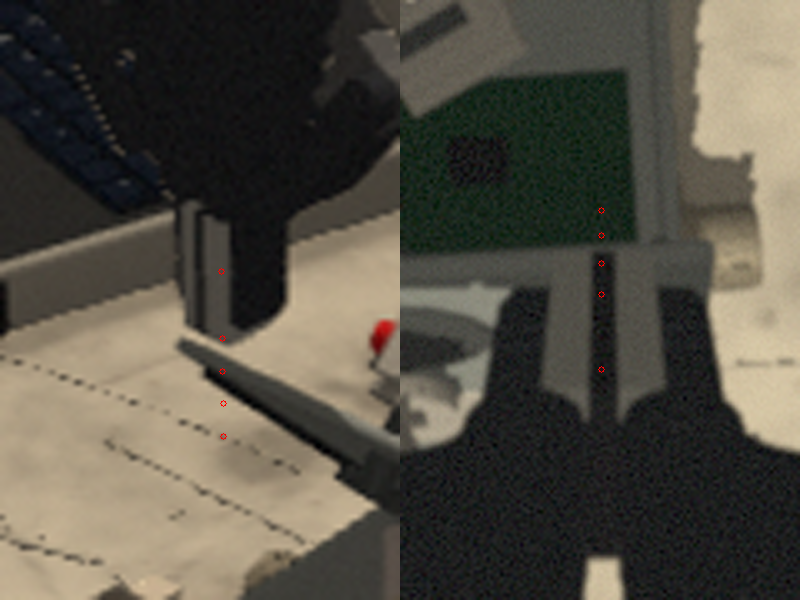

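The side crop shows the fingertips about level with the raised free edge, higher than the TCP reading suggests, and they aren't touching yet. I'll move 15 mm towards the hinge and feel downward.

Call:
play_rows:
  deltas:
    - [-0.015,0,0,0,0,0,1]
    - [-0.03,0,0,0,0,0,1]
    - [-0.03,0,0.01,0,0,0,1]
    - [-0.03,0,0.02,0,0,0,1]
    - [-0.03,0,0.03,0,0,0,1]
    - [-0.03,0,0.03,0,0,0,1]

```text
clock: 3.75
position: [0.5349, -0.0563, 0.1039]
tool_rot: [3.141, -0.001, -3.009]
force: [-0.2, 0.8, -0.5]
grip_width: -0.0003
finger_force: 0.0
```

Call:
play_rows:
  deltas:
    - [0.0,0,0.007,0,0,0,1]
    - [0.003,0,0.014,0,0,0,1]
    - [0.005,0,0.02,0,0,0,1]
    - [0.005,0,0.02,0,0,0,1]

```text
clock: 4.15
position: [0.5327, -0.0566, 0.0944]
tool_rot: [3.142, -0.001, -3.009]
force: [0.1, -0.3, 0.4]
grip_width: -0.0
finger_force: 0.0
```

Call:
play_rows:
  deltas:
    - [0.0,0,0.007,0,0,0,1]
    - [0.0,0,0.014,0,0,0,1]
    - [0.0,0,0.02,0,0,0,1]
    - [0.0,0,0.02,0,0,0,1]

```text
clock: 4.55
position: [0.5328, -0.0566, 0.0843]
tool_rot: [3.142, -0.001, -3.009]
force: [0.1, -0.2, -0.2]
grip_width: 0.0001
finger_force: 0.0
```

```bash
python3 - <<'E'
from workcell import *
from h import *
o=observe();cs=get_calibration("side");cw=get_calibration("wrist");print(o['force'],o['moment'],o['joint_efforts'].round(2))
def mk(n,c,x0,y0,w,h):
    a=grab_frame(n)[:,:,::-1].copy()
    a=cv2.resize(a[y0:y0+h,x0:x0+w],(400,500),interpolation=cv2.INTER_CUBIC)
    for dz in(0,.01,.02,.03,.05):
        u=(proj(c,o['position']+[0,0,dz])[0]-[x0,y0])*[400/w,500/h]
        cv2.circle(a,tuple(int(v) for v in u),2,(0,0,255),1)
    return a
cv2.imwrite("pics/e.png",np.hstack([mk("side",cs,290,160,160,200),mk("wrist",cw,202,140,192,240)]))
E
```

```text
[ 0.09796988 -0.15811471 -0.21969396] [-0.01582251 -0.03898174 -0.00820167] [ 6.000e-02 -8.293e+01  5.710e+00 -2.647e+01 -1.000e-02 -1.500e-01
  2.000e-02]
```

View pics/e.png

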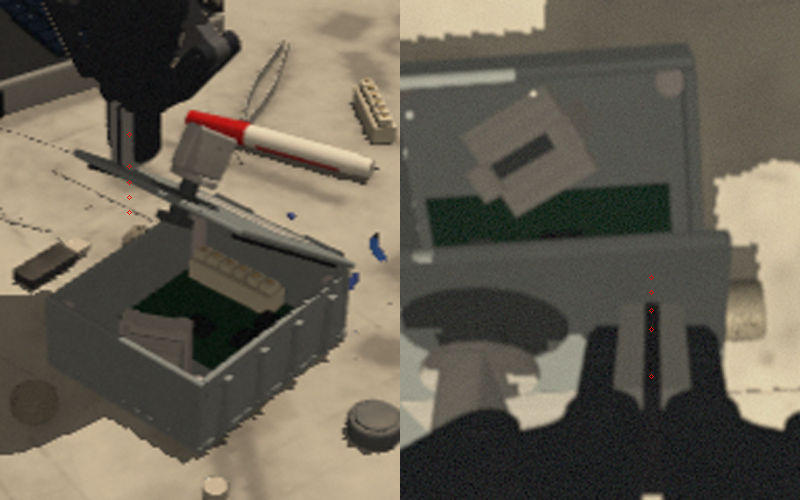

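The cover has swung part way, to about 0.63 rad, with the fingertip on it. I'll carry on along the arc.

Call:
play_rows:
  deltas:
    - [0.004,0,0.008,0,0,0,1]
    - [0.008,0,0.016,0,0,0,1]
    - [0.013,0,0.024,0,0,0,1]
    - [0.017,0,0.032,0,0,0,1]
    - [0.021,0,0.04,0,0,0,1]
    - [0.025,0,0.048,0,0,0,1]
    - [0.028,0,0.054,0,0,0,1]

```text
clock: 5.35
position: [0.519, -0.0585, 0.0574]
tool_rot: [-3.142, -0.0, -3.009]
force: [0.6, 0.0, 0.4]
grip_width: -0.0005
finger_force: 0.3
```

Call:
play_rows:
  deltas:
    - [0.004,0,0.008,0,0,0,1]
    - [0.008,0,0.016,0,0,0,1]
    - [0.01,0,0.022,0,0,0,1]

```text
clock: 5.65
position: [0.5139, -0.0591, 0.0464]
tool_rot: [3.142, -0.0, -3.009]
force: [0.7, -0.2, 0.1]
grip_width: 0.0001
finger_force: 0.2
```

Call:
play_rows:
  deltas:
    - [0.004,0,0.008,0,0,0,1]
    - [0.006,0,0.014,0,0,0,1]

```text
clock: 5.85
position: [0.511, -0.0595, 0.0395]
tool_rot: [3.142, -0.0, -3.009]
force: [0.5, -0.3, 0.2]
grip_width: -0.0001
finger_force: 0.2
```

Call:
play_rows:
  deltas:
    - [0.004,0,0.006,0,0,0,1]
    - [0.006,0,0.012,0,0,0,1]

```text
clock: 6.05
position: [0.508, -0.0599, 0.0336]
tool_rot: [3.142, -0.0, -3.009]
force: [-0.0, -0.2, 0.4]
grip_width: 0.0001
finger_force: 0.2
```

```bash
python3 - <<'E'
from workcell import *
from h import *
s=np.load("s.npy");o=observe();cs=get_calibration("side");cw=get_calibration("wrist");print(o['force'],o['moment'],world([0,0,-s[2]],o['position']-[s[0],s[1],0]))
def mk(n,c,x0,y0,w,h):
    a=grab_frame(n)[:,:,::-1].copy()
    a=cv2.resize(a[y0:y0+h,x0:x0+w],(400,500),interpolation=cv2.INTER_CUBIC)
    for dz in(0,.01,.02,.03,.05):
        u=(proj(c,o['position']+[0,0,dz])[0]-[x0,y0])*[400/w,500/h]
        cv2.circle(a,tuple(int(v) for v in u),2,(0,0,255),1)
    return a
cv2.imwrite("pics/f.png",np.hstack([mk("side",cs,290,160,160,200),mk("wrist",cw,202,140,192,240)]))
E
```

```text
[-0.00629462 -0.18202273  0.39974536] [-0.00494508 -0.08843171  0.02234043] [[-0.03685323  0.04150878  0.03355096]]
```

View pics/f.png

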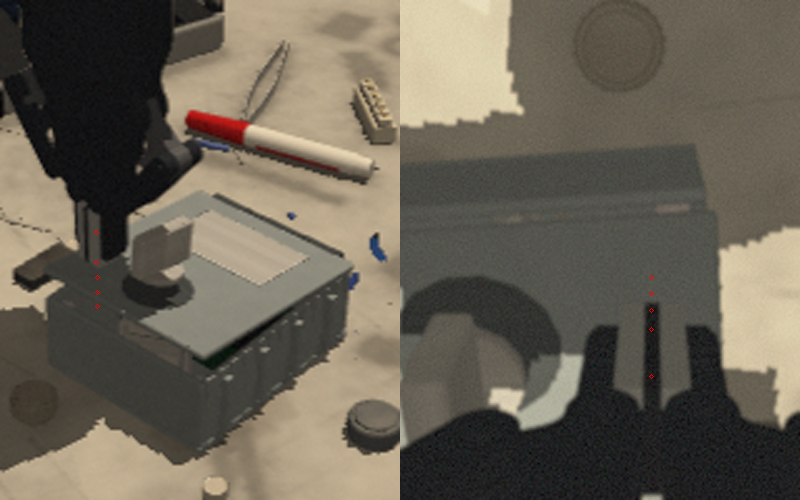

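The cover is nearly shut, with roughly 6 mm of gap at the free edge. The fingertips sit about 29 mm behind the reported TCP. I'll close the last bit gently.

Call:
play_rows:
  deltas:
    - [0.002,0,0.004,0,0,0,1]
    - [0.003,0,0.008,0,0,0,1]
    - [0.003,0,0.01,0,0,0,1]

```text
clock: 6.45
position: [0.5067, -0.0601, 0.0286]
tool_rot: [-3.142, -0.0, -3.009]
force: [-0.6, -0.3, 0.6]
grip_width: -0.0001
finger_force: 0.2
```

Call:
play_rows:
  deltas:
    - [0,0,0.002,0,0,0,1]
    - [0,0,0.003,0,0,0,1]

```text
clock: 6.65
position: [0.5067, -0.0601, 0.0272]
tool_rot: [-3.142, -0.0, -3.009]
force: [-0.3, -0.1, 0.2]
grip_width: -0.0
finger_force: 0.2
```

Call:
play_rows:
  deltas:
    - [0,0,0.002,0,0,0,1]
    - [0,0,0.003,0,0,0,1]

```text
clock: 6.85
position: [0.5068, -0.0601, 0.0257]
tool_rot: [-3.142, -0.0, -3.009]
force: [-0.8, 0.2, 0.4]
grip_width: -0.0001
finger_force: 0.2
```

Call:
play_rows:
  deltas:
    - [0,0,0.002,0,0,0,1]
    - [0,0,0.003,0,0,0,1]

```text
clock: 7.05
position: [0.5068, -0.0601, 0.0242]
tool_rot: [-3.142, 0.0, -3.009]
force: [0.1, 0.7, -0.4]
grip_width: -0.0003
finger_force: 0.2
```

Call:
play_rows:
  deltas:
    - [0,0,0.002,0,0,0,1]
    - [0,0,0.003,0,0,0,1]

```text
clock: 7.25
position: [0.5067, -0.0601, 0.0227]
tool_rot: [-3.142, -0.0, -3.009]
force: [0.1, 0.5, 0.7]
grip_width: 0.0004
finger_force: 0.2
```

Call:
play_rows:
  deltas:
    - [0,0,0.002,0,0,0,1]
    - [0,0,0.002,0,0,0,1]

```text
clock: 7.45
position: [0.5068, -0.0601, 0.0217]
tool_rot: [3.142, -0.0, -3.009]
force: [0.0, 0.3, -0.5]
grip_width: 0.0001
finger_force: 0.0
```

```bash
python3 - <<'E'
from workcell import *
from h import *
s=np.load("s.npy");cs=get_calibration("side")
g=cv2.cvtColor(grab_frame("side"),cv2.COLOR_RGB2GRAY);cv2.imwrite("pics/s_now.png",g)
for y in(-.05,-.035,-.02):
    p=proj(cs,world(s,[[-.065,y,.054],[-.065,y,.05]])).round(1)
    u=int(round(p[0,0]));v=int(p[0,1]);print(p.tolist(),u,v-10,g[v-10:v+14,u].tolist())
o=observe();print(o['joint_efforts'].round(2),o['force'],o['finger_force'])
E
```

```text
[[366.9, 310.2], [366.9, 312.7]] 367 300 [137, 135, 134, 134, 134, 135, 135, 136, 138, 126, 90, 61, 61, 60, 60, 60, 59, 57, 56, 59, 59, 56, 58, 57]
[[357.9, 305.0], [357.8, 307.4]] 358 295 [136, 137, 137, 135, 135, 135, 134, 135, 135, 125, 88, 62, 60, 60, 59, 59, 57, 57, 57, 58, 60, 59, 57, 59]
[[349.0, 299.9], [349.0, 302.3]] 349 289 [30, 29, 45, 56, 57, 61, 133, 137, 134, 138, 125, 86, 61, 58, 60, 57, 60, 57, 59, 58, 59, 58, 60, 60]
[ 1.000e-02 -8.441e+01  5.670e+00 -2.039e+01  1.000e-02 -3.000e-02
  0.000e+00] [ 0.64279463  0.25192725 -0.41534206] 0.0
```

Call:
play_rows:
  deltas:
    - [0,0,0.002,0,0,0,1]
    - [0,0,0.002,0,0,0,1]

```text
clock: 7.7
position: [0.5068, -0.0601, 0.0207]
tool_rot: [3.142, -0.0, -3.009]
force: [0.1, -0.2, -0.6]
grip_width: 0.0002
finger_force: 0.0
```

Call:
play_rows:
  deltas:
    - [0,0,0.002,0,0,0,1]
    - [0,0,0.002,0,0,0,1]

```text
clock: 7.9
position: [0.5068, -0.0601, 0.0204]
tool_rot: [3.141, 0.0, -3.009]
force: [-4.0, 0.9, 16.9]
grip_width: -0.0002
finger_force: 8.2
```

Call:
play_rows:
  deltas:
    - [0,0,0.001,0,0,0,1]
    - [0,0,0.002,0,0,0,1]

```text
clock: 8.1
position: [0.5069, -0.0601, 0.0201]
tool_rot: [3.141, 0.001, -3.009]
force: [-11.4, 1.7, 45.1]
grip_width: 0.0002
finger_force: 22.8
```

```bash
python3 - <<'E'
from workcell import *
from h import *
o=observe();print(o['force'],o['moment'],o['joint_efforts'].round(2),o['position'])
E
```

```text
[-11.41022598   1.66396009  45.09507533] [ 0.42205679  2.57179004 -0.06625607] [ 1.800e-01 -6.507e+01  4.400e+00 -1.941e+01  5.000e-02 -3.790e+00
 -1.000e-02] [ 0.50693223 -0.06013607  0.02006278]
```

Call:
play_rows:
  deltas:
    - [0,0,-0.006,0,0,0,1]
    - [0,0,-0.006,0,0,0,1]

```text
clock: 8.3
position: [0.507, -0.0601, 0.0221]
tool_rot: [-3.141, 0.001, -3.009]
force: [1.4, -0.4, 0.4]
grip_width: -0.0003
finger_force: 0.0
```

The cover is shut against its stop, and the press went up briefly. From the contact point, the fingertip offset is about 33 mm. Next I rise and move over the wing.

```bash
python3 - <<'E'
from workcell import *
from h import *
s=np.load("s.npy");o=observe()
w=world(s,[-.036,0,0])[0]
print(w,row(o,o['position']+[0,0,.08]).tolist(),row(o,[w[0],w[1],.10],1.665).tolist())
E
```

```text
[ 0.51689442 -0.10049615  0.        ] [-0.0001, -0.0, -0.16, 0.0, 0.0, 0.0] [-0.009, -0.0826, -0.1557, -0.0001, 0.0003, 0.0184]
```

Call:
play_rows:
  deltas:
    - [0,0,-0.08,0,0,0,1]
    - [0,0,-0.16,0,0,0,0.5]
    - [0,0,-0.16,0,0,0,0.5]
    - [-0.009,-0.0826,-0.156,0,0,0.018,0.5]
    - [-0.009,-0.0826,-0.156,0,0,0.018,0.5]
    - [-0.009,-0.0826,-0.156,0,0,0.018,0.5]
    - [-0.009,-0.0826,-0.156,0,0,0.018,0.5]
    - [-0.009,-0.0826,-0.156,0,0,0.018,0.5]

```text
clock: 9.1
position: [0.5165, -0.0996, 0.0996]
tool_rot: [3.141, -0.0, -3.045]
force: [-0.0, -0.4, 0.6]
grip_width: 0.0426
finger_force: 0.0
```

```bash
python3 - <<'E'
from workcell import *
from h import *
s=np.load("s.npy");o=observe();c=get_calibration("wrist");print(o['position'],o['tool_rot'],o['grip_width'])
im=grab_frame("wrist")[:,:,::-1]; cv2.imwrite("pics/w_raw.png",im)
x0,y0=222,150
a=cv2.resize(im[y0:y0+150,x0:x0+200],(800,600),interpolation=cv2.INTER_CUBIC)
P=lambda p:(proj(c,p)-[x0,y0])*4
print("wing ends top",P(world(s,[-.036+d,y,.091]) ).round() if 0 else [P(world(s,[-.036+d,0,.091])).round().tolist() for d in(-.019,0,.019)])
print("cover corner",P(world(s,[[-.065,.055,.054],[-.065,-.055,.054]])).round().tolist(), "TCP+33",P(o['position']+[0,0,.033]))
cv2.imwrite("pics/g.png",a)
E
```

```text
[ 0.51652708 -0.09963734  0.09957972] [ 3.14124833e+00 -4.48880410e-04 -3.04533542e+00] 0.042585734268840485
wing ends top [[[383.0, 348.0]], [[396.0, 471.0]], [[409.0, 587.0]]]
cover corner [[710.0, 192.0], [54.0, 256.0]] TCP+33 [[402.51644138 605.37123716]]
```

View pics/g.png

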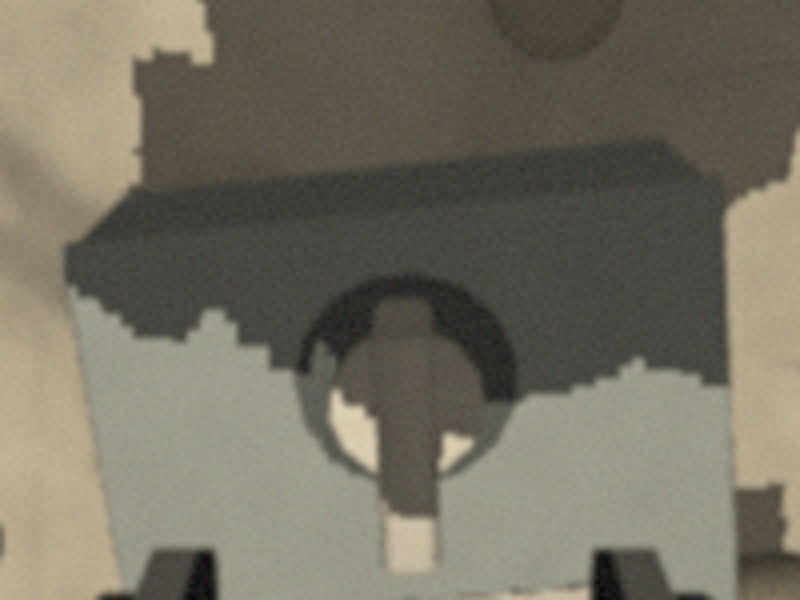

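The wing's top runs from (404,334) to (412,572) in the crop, with the finger centre at column 404. So the wing is about 0.8 mm to +y and turned +0.034 rad from the tool, and roughly 2 mm nearer in x. I'll align, descend and grip.

```bash
python3 - <<'E'
from workcell import *
from h import *
o=observe()
print(row(o,[.515,-.0989,.0996],1.701).tolist(),row(o,[.515,-.0989,.036],1.701).tolist())
E
```

```text
[0.003, 0.0019, 0.0001, 0.0001, -0.0001, -0.0163] [0.003, 0.0019, 0.1273, 0.0001, -0.0001, -0.0163]
```

Call:
play_rows:
  deltas:
    - [0.003,0.002,0.03,0,0,-0.016,0.5]
    - [0.003,0.002,0.07,0,0,-0.016,0.5]
    - [0.003,0.002,0.1,0,0,-0.016,0.5]
    - [0.003,0.002,0.115,0,0,-0.016,0.5]
    - [0.003,0.002,0.127,0,0,-0.016,0.5]
    - [0.003,0.002,0.127,0,0,-0.016,0.5]
    - [0.003,0.002,0.127,0,0,-0.016,0.5]

```text
clock: 9.85
position: [0.5154, -0.0996, 0.0367]
tool_rot: [-3.141, 0.0, -3.013]
force: [0.0, 0.1, 0.5]
grip_width: 0.043
finger_force: 0.0
```

```bash
python3 - <<'E'
from workcell import *
from h import *
o=observe()
print(o['position'],row(o,[.515,-.0989,.036],1.701).tolist(),o['force'])
im=grab_frame("wrist")[:,:,::-1]; cv2.imwrite("pics/w2.png",im)
g=cv2.cvtColor(im,cv2.COLOR_BGR2GRAY)
for r in range(235,300,10): print(r,g[r,270:376:2].tolist())
E
```

```text
[ 0.51538095 -0.09958797  0.03671334] [0.0006, 0.0015, 0.0014, -0.0001, 0.0002, -0.0007] [0.0302037  0.14401078 0.46417357]
235 [79, 84, 80, 85, 84, 77, 82, 82, 80, 81, 81, 84, 77, 85, 83, 84, 84, 84, 89, 80, 79, 82, 79, 78, 84, 84, 84, 82, 83, 80, 73, 85, 85, 82, 83, 85, 84, 78, 83, 84, 86, 85, 84, 78, 85, 83, 83, 81, 86, 81, 86, 81, 77]
245 [84, 86, 83, 81, 82, 84, 84, 80, 82, 83, 81, 80, 82, 79, 83, 85, 81, 83, 84, 81, 84, 77, 82, 80, 82, 80, 83, 84, 82, 83, 85, 85, 84, 87, 82, 80, 82, 87, 79, 84, 81, 83, 84, 85, 82, 85, 84, 79, 86, 87, 80, 82, 78]
255 [82, 84, 85, 84, 85, 82, 79, 81, 84, 81, 85, 79, 81, 83, 81, 83, 84, 79, 71, 61, 54, 46, 53, 50, 53, 54, 48, 53, 47, 51, 52, 51, 42, 53, 62, 71, 81, 79, 81, 83, 87, 84, 84, 80, 86, 82, 85, 83, 84, 81, 83, 82, 86]
265 [84, 80, 80, 80, 81, 81, 90, 84, 80, 86, 83, 82, 63, 52, 49, 56, 49, 46, 52, 53, 55, 49, 67, 77, 85, 84, 87, 86, 85, 86, 86, 64, 47, 46, 54, 49, 54, 53, 52, 54, 47, 57, 72, 86, 84, 81, 87, 81, 82, 76, 82, 83, 85]
275 [84, 83, 79, 81, 81, 81, 79, 79, 81, 62, 51, 54, 52, 54, 51, 55, 49, 41, 48, 59, 71, 84, 84, 88, 86, 87, 88, 82, 89, 86, 85, 83, 77, 65, 58, 50, 45, 60, 54, 44, 47, 52, 51, 47, 62, 87, 84, 82, 80, 81, 86, 84, 80]
285 [80, 79, 76, 85, 81, 80, 81, 80, 56, 45, 48, 48, 48, 45, 48, 75, 90, 94, 100, 97, 97, 88, 94, 94, 93, 96, 92, 96, 97, 98, 94, 95, 91, 98, 96, 98, 96, 99, 75, 54, 52, 50, 51, 47, 53, 65, 81, 83, 88, 81, 81, 83, 80]
295 [24, 31, 26, 64, 81, 79, 83, 84, 99, 104, 96, 78, 74, 78, 100, 100, 104, 96, 99, 101, 101, 92, 96, 96, 98, 96, 97, 103, 101, 97, 99, 95, 93, 101, 104, 104, 92, 104, 100, 92, 62, 53, 51, 42, 51, 76, 87, 82, 83, 78, 37, 29, 28]
```

Wing and hub are centred at column 323 against a finger centre of 322.5, so I'll grip lightly.

Call:
play_rows:
  deltas:
    - [0,0,0,0,0,0,0.7]
    - [0,0,0,0,0,0,0.8]
    - [0,0,0,0,0,0,0.88]
    - [0,0,0,0,0,0,0.95]
    - [0,0,0,0,0,0,1]
    - [0,0,0,0,0,0,1]
    - [0,0,0,0,0,0,1]
  newtons: 20

```text
clock: 10.6
position: [0.5152, -0.0994, 0.0364]
tool_rot: [3.142, 0.0, -3.013]
force: [1.7, 2.1, 1.6]
grip_width: 0.0081
finger_force: 25.1
```

```bash
cat > st.py <<'E'
from workcell import *
from h import *
o=observe();A=R.from_euler('xyz',o['tool_rot']).inv()
print('t',o['clock'],'pos',(o['position']*1e3).round(2),'yaw',o['tool_rot'][2].round(4),'Ftool',A.apply(o['force']).round(1),'Mtool',A.apply(o['moment']).round(3),'w',round(o['grip_width'],4),round(o['finger_force'],1))
E
python3 st.py
```

```text
t 10.6 pos [515.24 -99.45  36.36] yaw -3.0129 Ftool [-1.9  1.9 -1.6] Mtool [-0.512 -0.191 -0.004] w 0.0081 25.1
```

Call:
play_rows:
  deltas:
    - [0,0,0.001,0,0,0,1]
    - [0,0,0.002,0,0,0,1]
    - [0,0,0.002,0,0,0,1]

```text
clock: 10.9
position: [0.5152, -0.0995, 0.0352]
tool_rot: [3.142, 0.0, -3.013]
force: [1.0, 3.7, 0.6]
grip_width: 0.0085
finger_force: 24.9
```

Call:
play_rows:
  deltas:
    - [0,0,0.001,0,0,0,1]
    - [0,0,0.001,0,0,0,1]

```text
clock: 11.1
position: [0.5152, -0.0995, 0.0348]
tool_rot: [3.142, 0.0, -3.013]
force: [1.2, 3.1, -0.5]
grip_width: 0.0086
finger_force: 24.9
```

```bash
python3 st.py
```

```text
t 11.1 pos [515.18 -99.48  34.76] yaw -3.0129 Ftool [-1.6  2.9  0.5] Mtool [-0.721 -0.499  0.002] w 0.0086 24.9
```

Call:
play_rows:
  deltas:
    - [0,0,0.001,0,0,0,1]
    - [0,0,0.001,0,0,0,1]

```text
clock: 11.3
position: [0.5152, -0.0995, 0.0343]
tool_rot: [3.142, 0.0, -3.013]
force: [1.7, 3.9, -0.4]
grip_width: 0.0084
finger_force: 24.9
```

Call:
play_rows:
  deltas:
    - [0,0,0.001,0,0,0,1]
    - [0,0,0.001,0,0,0,1]

```text
clock: 11.5
position: [0.5152, -0.0995, 0.0338]
tool_rot: [3.142, 0.0, -3.013]
force: [1.1, 3.8, 2.0]
grip_width: 0.0085
finger_force: 25.2
```

Call:
play_rows:
  deltas:
    - [0,0,0.001,0,0,0,1]
    - [0,0,0.001,0,0,0,1]

```text
clock: 11.7
position: [0.5152, -0.0996, 0.0334]
tool_rot: [3.142, 0.0, -3.013]
force: [1.1, 5.3, 5.1]
grip_width: 0.0082
finger_force: 25.6
```

```bash
python3 st.py
```

```text
t 11.7 pos [515.22 -99.55  33.41] yaw -3.013 Ftool [-1.8  5.1 -5.1] Mtool [-0.92  -0.315  0.008] w 0.0082 25.6
```

Spring contact felt at TCP z of about 34.2 mm. I'll press slightly more and start the turn, watching the side forces.

Call:
play_rows:
  deltas:
    - [0,0.0002,0.0004,0,0,0,1]
    - [0,0.0002,0.0004,0,0,0.012,1]
    - [0,0.0002,0.0004,0,0,0.024,1]
    - [0,0.0002,0.0004,0,0,0.036,1]
    - [0,0.0002,0.0004,0,0,0.048,1]
    - [0,0.0002,0.0004,0,0,0.048,1]

```text
clock: 12.3
position: [0.5152, -0.0995, 0.0333]
tool_rot: [-3.141, 0.0, -3.115]
force: [-0.1, 5.0, 6.4]
grip_width: 0.0089
finger_force: 25.9
```

```bash
python3 st.py
```

```text
t 12.3 pos [515.21 -99.54  33.28] yaw -3.1145 Ftool [-0.   5.  -6.4] Mtool [-0.814 -0.1   -0.034] w 0.0089 25.9
```

Call:
play_rows:
  deltas:
    - [0,0.0003,0,0,0,0.018,1]
    - [0,0.0003,0,0,0,0.036,1]
    - [0,0.0003,0,0,0,0.054,1]
    - [0,0.0003,0,0,0,0.072,1]
    - [0,0.0003,0,0,0,0.096,1]
    - [0,0.0003,0,0,0,0.096,1]

```text
clock: 12.9
position: [0.5152, -0.0995, 0.0333]
tool_rot: [-3.141, 0.0, 2.967]
force: [0.5, 2.9, 5.8]
grip_width: 0.0084
finger_force: 25.9
```

```bash
python3 st.py
```

```text
t 12.9 pos [515.18 -99.52  33.27] yaw 2.9666 Ftool [-0.   2.9 -5.8] Mtool [-0.638  0.024 -0.061] w 0.0084 25.9
```

Call:
play_rows:
  deltas:
    - [0,0.0002,0,0,0,0.018,1]
    - [0,0.0002,0,0,0,0.036,1]
    - [0,0.0002,0,0,0,0.054,1]
    - [0,0.0002,0,0,0,0.072,1]
    - [0,0.0002,0,0,0,0.096,1]
    - [0,0.0002,0,0,0,0.096,1]

```text
clock: 13.5
position: [0.5152, -0.0996, 0.0333]
tool_rot: [-3.141, 0.0, 2.765]
force: [-0.1, 1.8, 6.5]
grip_width: 0.0085
finger_force: 25.9
```

```bash
python3 st.py
```

```text
t 13.5 pos [515.2  -99.56  33.28] yaw 2.7654 Ftool [ 0.8  1.6 -6.5] Mtool [-0.516  0.076 -0.033] w 0.0085 25.9
```

Call:
play_rows:
  deltas:
    - [0,0,0,0,0,0.018,1]
    - [0,0,0,0,0,0.036,1]
    - [0,0,0,0,0,0.054,1]
    - [0,0,0,0,0,0.072,1]
    - [0,0,0,0,0,0.08,1]
    - [0,0,0,0,0,0.08,1]

```text
clock: 14.1
position: [0.5152, -0.0996, 0.0333]
tool_rot: [-3.141, 0.0, 2.599]
force: [0.5, 2.4, 4.9]
grip_width: 0.0082
finger_force: 25.8
```

```bash
python3 st.py
```

```text
t 14.1 pos [515.2  -99.56  33.3 ] yaw 2.5991 Ftool [ 0.9  2.3 -4.9] Mtool [-0.483  0.204 -0.04 ] w 0.0082 25.8
```

Call:
play_rows:
  deltas:
    - [0,0,0.0004,0,0,0.018,1]
    - [0,0,0.0004,0,0,0.036,1]
    - [0,0,0.0004,0,0,0.05,1]
    - [0,0,0.0004,0,0,0.05,1]

```text
clock: 14.5
position: [0.5152, -0.0995, 0.0331]
tool_rot: [-3.141, 0.0, 2.494]
force: [-0.1, 1.3, 7.8]
grip_width: 0.0081
finger_force: 26.0
```

```bash
python3 st.py
```

```text
t 14.5 pos [515.19 -99.54  33.14] yaw 2.4939 Ftool [ 0.8  1.  -7.8] Mtool [-0.346  0.309 -0.03 ] w 0.0081 26.0
```

Call:
play_rows:
  deltas:
    - [0,0,0,0,0,0.008,1]
    - [0,0,0,0,0,0.016,1]
    - [0,0,0,0,0,0.016,1]

```text
clock: 14.8
position: [0.5152, -0.0996, 0.0331]
tool_rot: [-3.141, 0.0, 2.461]
force: [0.2, 2.3, 7.3]
grip_width: 0.0085
finger_force: 26.0
```

Call:
play_rows:
  deltas:
    - [0,0,0,0,0,0.008,1]
    - [0,0,0,0,0,0.016,1]
    - [0,0,0,0,0,0.016,1]

```text
clock: 15.1
position: [0.5151, -0.0996, 0.0331]
tool_rot: [-3.141, 0.0, 2.427]
force: [0.6, 2.4, 8.0]
grip_width: 0.0085
finger_force: 26.0
```

Call:
play_rows:
  deltas:
    - [0,0,0,0,0,0.012,1]
    - [0,0,0,0,0,0.012,1]

```text
clock: 15.3
position: [0.5152, -0.0995, 0.0331]
tool_rot: [-3.142, 0.0, 2.402]
force: [-1.0, 3.1, 7.2]
grip_width: 0.0085
finger_force: 26.0
```

Call:
play_rows:
  deltas:
    - [0,0,0,0,0,0.012,1]
    - [0,0,0,0,0,0.012,1]

```text
clock: 15.5
position: [0.5151, -0.0996, 0.0331]
tool_rot: [-3.141, 0.0, 2.377]
force: [0.2, 1.3, 7.2]
grip_width: 0.0086
finger_force: 25.9
```

Call:
play_rows:
  deltas:
    - [0,0,0,0,0,0.012,1]
    - [0,0,0,0,0,0.012,1]

```text
clock: 15.7
position: [0.5152, -0.0996, 0.0331]
tool_rot: [-3.142, 0.0, 2.352]
force: [0.9, 2.0, 5.6]
grip_width: 0.0085
finger_force: 25.8
```

Call:
play_rows:
  deltas:
    - [0,0,0,0,0,0.012,1]
    - [0,0,0,0,0,0.012,1]

```text
clock: 15.9
position: [0.5151, -0.0996, 0.033]
tool_rot: [-3.141, 0.0, 2.326]
force: [1.0, 1.7, 1.6]
grip_width: 0.0087
finger_force: 25.2
```

The press force fell from 7 to 1.6 N, so the wing is dropping. I'll stop turning and press down.

Call:
play_rows:
  deltas:
    - [0,0,0.001,0,0,0,1]
    - [0,0,0.002,0,0,0,1]
    - [0,0,0.002,0,0,0,1]

```text
clock: 16.2
position: [0.5151, -0.0995, 0.0318]
tool_rot: [-3.141, 0.0, 2.328]
force: [1.7, -0.5, 1.3]
grip_width: 0.0084
finger_force: 25.1
```

```bash
python3 st.py
```

```text
t 16.2 pos [515.09 -99.49  31.83] yaw 2.3276 Ftool [-1.5  0.9 -1.3] Mtool [-0.235 -0.229  0.026] w 0.0084 25.1
```

Call:
play_rows:
  deltas:
    - [0,0,0.001,0,0,0,1]
    - [0,0,0.002,0,0,0,1]
    - [0,0,0.003,0,0,0,1]
    - [0,0,0.003,0,0,0,1]

```text
clock: 16.6
position: [0.5151, -0.0995, 0.0303]
tool_rot: [-3.141, 0.0, 2.328]
force: [1.6, -1.7, 0.8]
grip_width: 0.0084
finger_force: 25.0
```

Call:
play_rows:
  deltas:
    - [0,0,0.001,0,0,0,1]
    - [0,0,0.001,0,0,0,1]

```text
clock: 16.8
position: [0.5151, -0.0994, 0.0299]
tool_rot: [-3.141, 0.0, 2.328]
force: [2.0, -2.6, 1.8]
grip_width: 0.0078
finger_force: 25.1
```

```bash
python3 st.py
```

```text
t 16.8 pos [515.11 -99.4   29.87] yaw 2.3276 Ftool [-3.3 -0.4 -1.8] Mtool [ 0.148 -0.592  0.055] w 0.0078 25.1
```

Call:
play_rows:
  deltas:
    - [0,0,0.0005,0,0,0.006,1]
    - [0,0,0.001,0,0,0.006,1]
    - [0,0,0.001,0,0,0.006,1]

```text
clock: 17.1
position: [0.5151, -0.0994, 0.0294]
tool_rot: [-3.141, 0.0, 2.315]
force: [0.6, -3.5, 1.4]
grip_width: 0.0086
finger_force: 25.1
```

```bash
python3 st.py
```

```text
t 17.1 pos [515.12 -99.38  29.38] yaw 2.315 Ftool [-3.  -1.9 -1.4] Mtool [ 0.324 -0.711 -0.033] w 0.0086 25.1
```

Call:
play_rows:
  deltas:
    - [0,0,0.0006,0,0,0,1]
    - [0,0,0.0008,0,0,0,1]

```text
clock: 17.3
position: [0.5152, -0.0993, 0.029]
tool_rot: [-3.142, 0.0, 2.315]
force: [0.5, -3.0, 3.0]
grip_width: 0.0084
finger_force: 25.3
```

```bash
python3 st.py
```

```text
t 17.3 pos [515.16 -99.31  29.01] yaw 2.3152 Ftool [-2.5 -1.6 -3. ] Mtool [ 0.491 -0.696  0.002] w 0.0084 25.3
```

Call:
play_rows:
  deltas:
    - [0,0,0.0006,0,0,0,1]
    - [0,0,0.0008,0,0,0,1]

```text
clock: 17.5
position: [0.5151, -0.0994, 0.0287]
tool_rot: [-3.142, 0.0, 2.315]
force: [1.1, -3.5, 4.8]
grip_width: 0.0088
finger_force: 25.7
```

Call:
play_rows:
  deltas:
    - [0,0,0.0004,0,0,0,1]
    - [0,0,0.0006,0,0,0,1]

```text
clock: 17.7
position: [0.5151, -0.0994, 0.0284]
tool_rot: [3.142, 0.0, 2.315]
force: [-0.4, -3.0, 6.1]
grip_width: 0.0084
finger_force: 25.9
```

```bash
python3 st.py
```

```text
t 17.7 pos [515.15 -99.37  28.44] yaw 2.315 Ftool [-1.9 -2.4 -6.1] Mtool [ 0.637 -0.601  0.057] w 0.0084 25.9
```

The wing is on the floor at about 6 N, 5 mm below the first contact. I'll release and retreat.

Call:
play_rows:
  deltas:
    - [0,0,0.0004,0,0,0,1]
    - [0,0,0.0004,0,0,0,1]
    - [0,0,0.0004,0,0,0,0.7]
    - [0,0,0.0004,0,0,0,0.5]
    - [0,0,0.0004,0,0,0,0.5]
    - [0,0,0.0004,0,0,0,0.5]

```text
clock: 18.3
position: [0.515, -0.099, 0.028]
tool_rot: [-3.141, -0.0, 2.315]
force: [0.0, -0.8, -0.3]
grip_width: 0.0428
finger_force: 0.0
```

Call:
play_rows:
  deltas:
    - [0,0,-0.02,0,0,0,0.5]
    - [0,0,-0.06,0,0,0,0.5]
    - [0,0,-0.12,0,0,0,0.5]
    - [0,0,-0.2,0,0,0,0.5]
    - [0,0,-0.28,0,0,0,0.5]
    - [0,0,-0.28,0,0,0,0.5]
    - [0,0,-0.28,0,0,0,0.5]

```text
clock: 19.0
position: [0.5154, -0.099, 0.1692]
tool_rot: [3.14, 0.001, 2.315]
force: [-0.6, 0.8, -0.4]
grip_width: 0.0428
finger_force: 0.0
```

```bash
python3 st.py; python3 - <<'E'
from workcell import *
from h import *
s=np.load("s.npy");cs=get_calibration("side")
im=grab_frame("side");g=cv2.cvtColor(im,cv2.COLOR_RGB2GRAY).astype(int);cv2.imwrite("pics/end.png",im[:,:,::-1])
for y in(-.05,-.035):
    p=proj(cs,world(s,[-.065,y,.054]))[0];u=int(round(p[0]));v=int(p[1]);print(p.round(1),v-6,g[v-6:v+8,u].tolist())
# column through the wing
for h in(.091,.083): print(h,proj(cs,world(s,[-.036,0,h])).round(1))
u=int(round(proj(cs,world(s,[-.036,0,.085]))[0,0]))
for k in(u-3,u,u+3): print(k,g[240:300,k].tolist())
E
```

```text
t 19.0 pos [515.45 -99.   169.21] yaw 2.3155 Ftool [1.  0.1 0.4] Mtool [-0.012  0.027  0.015] w 0.0428 0.0
[366.9 310.2] 304 [130, 132, 132, 133, 130, 133, 118, 79, 56, 56, 56, 56, 55, 55]
[357.9 305. ] 299 [135, 133, 132, 132, 134, 132, 117, 76, 58, 56, 56, 58, 57, 56]
0.091 [[352.3 260.4]]
0.083 [[352.3 265.4]]
349 [160, 164, 166, 169, 164, 162, 158, 105, 142, 139, 135, 135, 135, 135, 135, 135, 137, 134, 134, 134, 135, 135, 136, 140, 167, 165, 158, 127, 79, 77, 78, 77, 79, 79, 77, 78, 78, 74, 74, 77, 74, 70, 70, 162, 167, 140, 81, 63, 33, 67, 68, 62, 124, 132, 134, 131, 132, 134, 133, 134]
352 [155, 162, 166, 164, 163, 160, 160, 137, 135, 134, 135, 136, 136, 135, 135, 133, 135, 134, 132, 134, 135, 135, 136, 131, 176, 166, 162, 143, 86, 75, 76, 77, 78, 78, 79, 77, 75, 76, 76, 75, 78, 69, 70, 139, 161, 164, 89, 74, 43, 68, 69, 64, 94, 131, 134, 132, 134, 134, 133, 135]
355 [163, 163, 167, 170, 164, 137, 134, 134, 135, 135, 135, 136, 136, 134, 136, 137, 136, 131, 159, 137, 131, 137, 138, 136, 159, 167, 164, 150, 104, 77, 76, 77, 77, 78, 79, 77, 78, 76, 74, 75, 75, 72, 71, 69, 161, 154, 83, 62, 48, 70, 71, 58, 130, 135, 133, 135, 134, 133, 133, 134]
```

```bash
python3 -c "
from workcell import *
print(job_done())"
```

```text
the job is handed in; nothing more can be done
None
```

The cover is shut, the wing turned about 0.95 rad clockwise until it dropped, was pressed home at about 6 N and let go, and the job is handed in; pressing the cover onto its stop briefly reached 45 N at the fingertips, which could count against it if the 40 N limit covers them.

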